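# Push the bearing bin back into its row

### The job

One blue bin of bearings has been left standing out of its row. With the fingertips or the outside of the fingers, push it along the bench, never lifting or tipping it, into the empty yellow-taped place in the row until it stands square with its back fully home against the steel stop rail. Leave the two other bins and everything else on the bench where they are.

Things in the scene. Friction and masses are not known exactly. Their poses are not given: they have to be found in the camera images.
- bin: the bin to push: blue plastic parts bin of bearings, the only one out of the row, 0.5 to 0.9 kg, slides freely. 92 mm wide (y), 140 mm deep (x); walls upright and flat: back (x = +70) and rear sides 72 mm high, front lip (x = -70, white card) and front ends of the sides 36 mm high; bearings fill it to 30 to 50 mm. Origin: centre of its underside, z up
- place: the bin's place: yellow tape outline on the bench, 102 x 140 mm, flat, the empty one of three in the row. Origin: its centre, on the bench, where the origin of a bin fully home stands; x points into the row, square to the stop rail, whose face is at x = +70 mm; y along the row. A neighbour's side is about 58 mm from the origin (12 mm to spare); at an end of the row one side is open
- rail: fixed dark steel angle, the stop rail at the back of the row, 340 mm long and 45 mm high. Origin: on the bench, mid-length, in its front face (x = 0); x points away from the bins, y along the rail. Three places, centred 104 mm apart along it, the middle one at y = 0
- row_bin_a: blue open-fronted plastic parts bin full of roller bearings, like the one to be pushed (92 wide, 140 deep, 72 high), standing in the row with its back to the rail; origin and axes as for that bin. Loose; it must stay where it is
- row_bin_b: blue open-fronted plastic parts bin full of roller bearings, like the one to be pushed (92 wide, 140 deep, 72 high), standing in the row with its back to the rail; origin and axes as for that bin. Loose; it must stay where it is
- race: loose steel bearing race lying flat, outer diameter 68 mm, 20 mm high; a bystander. Origin: centre of its underside
- spare_race: loose dark bearing race lying flat, outer diameter 56 mm, 16 mm high; a bystander. Origin: centre of its underside
- hub_cap: loose aluminium hub cap, 52 mm across, 44 mm high; a bystander. Origin: centre of its underside
- grease_tin: loose tin with a red label, 68 mm across, 75 mm high; a bystander. Origin: centre of its underside
- carton: loose small cardboard carton, 90 x 70 x 55 mm; a bystander. Origin: centre of its underside
- wrench: loose steel wrench lying flat, 180 mm long; a bystander. Origin: in the middle of its length, axis x along it

How it is judged (in metres and radians):
At the end, for the whole second after the job is handed in: The bin stands flat and at rest in the taped place: its back within 6 mm of the stop rail, within 12 mm of the middle of the place along the row, and within 0.07 rad of square to the rail (x of bin in the frame of place between -0.006 and 0.006 m and y of bin in the frame of place between -0.012 and 0.012 m and angle between the x axis of bin and the x axis of place, either way round below 0.07 rad and height (world z) of bin below 0.005 m and angle between bin's own z axis and vertical below 0.05 rad and linear speed of bin below 0.01 m/s); the robot touches nothing.
It fails at once if the bin is lifted more than 12 mm or tipped by more than 0.15 rad (height (world z) of bin above 0.012 m or angle between bin's own z axis and vertical above 0.15 rad).
It fails at once if one of the two bins in the row is moved by more than 15 mm (distance of any of row_bin_a, row_bin_b from where it was at the start of the episode above 0.015 m).
It fails at once if a loose bystander is moved by more than 20 mm (distance of any of race, spare_race, hub_cap, grease_tin, carton, wrench from where it was at the start of the episode above 0.02 m).
It also fails if it takes over 70 s, if anything falls off the work surface, if the arm or the gripper's body presses on something with over 40 N, if the wrist force passes 120 N, or if a joint passes its speed limit or range.

### The arm

A 7-joint arm with a two-finger parallel gripper is mounted at the origin on the work surface. World frame = base frame: x ahead of the robot, y to its left, z up, the work surface at z = 0. Lengths are in mm, angles in rad, forces in N, time in s.
With the tool pointing down it reaches from about 425 to 950 mm from the base axis. Payload 16.7 kg.
Tool frame: the origin (TCP) lies midway between the tips of the shut fingers; the grasp point (between the pads) lies 19 mm behind it; z points along the fingers, y is the line along which they close (so a half turn about z gives the same grasp; the last joint's range is limited). The gripper opens to 94 mm and grips with 3 to 60 N. Pads are 16 mm wide; open, the fingers measure 119 mm over their backs; the gripper's body (75 mm by 177 mm) begins 78 mm behind the grasp point.
Start: joints at [-1.264, 0.426, 0.074, 1.606, -0.034, 1.111, -0.067], TCP at [297.12, 606.048, 205.467] pointing down, gripper open.
Joint ranges: [-2.85, 2.85], [-0.5, 2.14], [-1.23, 1.37], [0.21, 2.46], [-1.02, 4.16], [0.16, 2.05], [-2.73, 2.73]. Speed limits (rad/s): [1.89, 1.89, 2.39, 2.39, 3.01, 3.01, 3.01].

### API

Orientations are given as a unit quaternion [x, y, z, w].
In Python, from plant import sensors, imaging, arm gives the robot as it stands.
- The arm moves only by the shell command python3 -m creep 'ROWS' [FORCE]. ROWS is JSON, a list of rows, each a list of 3 entries, a list of its own where there are three numbers: the shift along the tool's x, y, z in cm, then the turn, a rotation vector about the tool's x, y, z in degrees, then the closure, from 0 (fully open) to 1 (shut). In form: [[[tx, ty, tz], [ax, ay, az], claw], ...]. A call has 1 to 20 rows; each row shifts and turns the commanded pose from where the row before left it, along the tool's axes as they then stand; what a row does not reach is not made up. A row lasts 1/8 s, in which the tool goes at most 62.5 mm and 10.7 degrees, less where a joint would pass 70% of its speed; a pose out of reach is approached as far as the arm can. A call with a gripper value outside its range is refused whole. The fingers move at their own pace and stop on an object; FORCE is the grip in N (left out, the last holds). Time passes only in rows, so rows that do not move let the fingers close. It gives the time, the measured TCP pose, the force, the opening and the grip force at its end, in the units of the state.
- sensors.read_state(): the state, without advancing time (a new reading comes with each control period).
- imaging.camera(name): name is "scene" or "top" or "wrist"; returns a dict with "pixels" (384x512x3 uint8, red, green, blue), "vfov" (degrees; the focal length in pixels is half the picture's height over the tangent of half this angle, whatever the lens; pixels are square), "cx", "cy" (the principal point, pixels), "eye" and "orientation" of the camera in the world; the wrist camera has in their place "T_tool_cam" (4x4, takes a point from camera to tool coordinates, whose origin is the TCP and whose axes are the flange's). Camera axes: x right, y up, looking along -z (the intrinsics and any distortion apply to the point x, -y, -z); pixel columns grow to the right and rows downward; lengths in mm; the calibration is good to about 2 mm. A picture is of the moment at which its call begins: read the wrist's pose just before it. There is no depth.
- arm.close_job(): hands the job in; it is judged then, once.
The state is a dict: "t": time; "q": joint angles; "joint_vel": joint speeds; "joint_torque": joint torques, N m; "position": TCP position; "eef_rot": TCP orientation; "wrist_force": force on the tool from outside, world axes, zero at the start; "ft_torque": the same for the moment, N m; "gripper_width": finger opening in mm; "grasp_force": force on a finger pad.
Only numpy, scipy, OpenCV 4.12 (cv2) and the standard library are available. Lean on these libraries where they do the work, as an engineer would, in place of code of your own. Each camera call takes 0.05 s, during which the arm holds its last target. There are 200 camera calls.

## Working session

There is one attempt and no reset: what is moved stays moved. The work goes in short steps, Python scripts to look and compute and a shell command to move; the robot and the scene stay as the last step left them, time stands still between calls to the robot, and variables do not carry over. Pictures are saved under pics/ and viewed, at most 10 in all, crops included, and the job is handed in when it is done.

```bash
ls; mkdir -p pics; python3 - <<'E'
from plant import sensors, imaging
import cv2
s=sensors.read_state();print({k:s[k] for k in("t","position","eef_rot","wrist_force","gripper_width")})
for n in("top","scene"):
    c=imaging.camera(n);print({k:v for k,v in c.items() if k!="pixels"})
    cv2.imwrite(f"pics/{n}0.png",cv2.resize(c["pixels"][:,:,::-1],(800,600),interpolation=cv2.INTER_CUBIC))
E
```

```text
pics
{'t': 0.0, 'position': array([296.94126686, 605.68626458, 204.76618814]), 'eef_rot': array([ 2.25940488e-01,  9.74140895e-01, -6.33766806e-04, -1.03317640e-04]), 'wrist_force': array([-0.06787231,  0.04648936,  0.88699259]), 'gripper_width': 93.91241645953983}
{'vfov': 55.5035201298298, 'cx': 252.43426822872306, 'cy': 187.95669147005577, 'eye': array([ 460.96519594,  -45.57806262, 1061.76153302]), 'orientation': array([-0.04388572,  0.04571408,  0.70598847, -0.70538255])}
{'vfov': 47.64076023776274, 'cx': 248.52245669406497, 'cy': 199.01630062002604, 'eye': array([1294.0661852 ,   97.71883556,  864.98518062]), 'orientation': array([0.22963018, 0.28436285, 0.72699463, 0.58128011])}
```

View pics/top0.png

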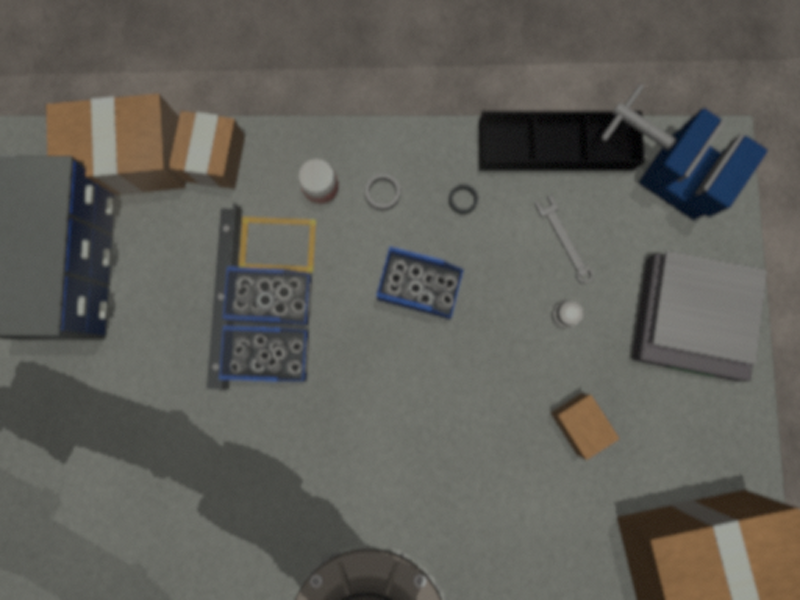

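View pics/scene0.png

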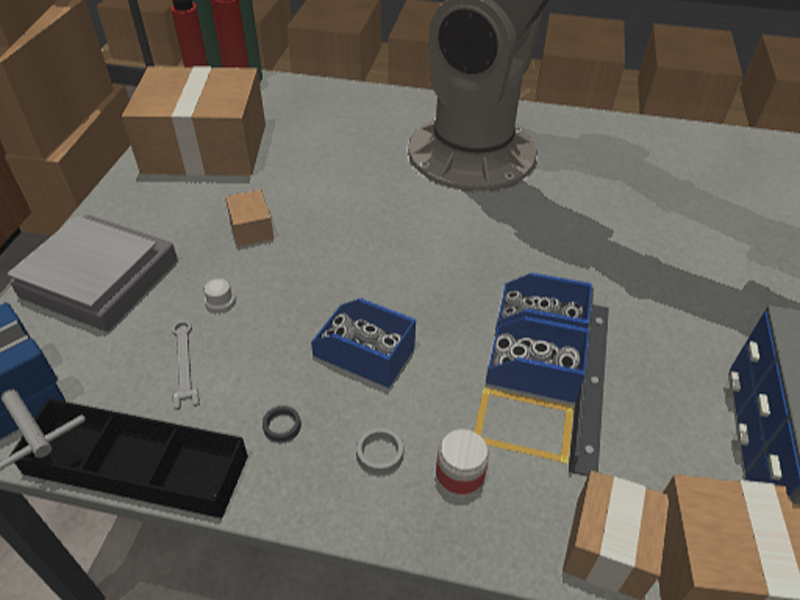

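The pictures show the loose bin near top (420,283), the taped place near (278,244), the two row bins below it, the rail at the left, and the tin and race close to the path. Next I turn these pixels into positions.

```bash
cat > h.py <<'E'
import numpy as np, cv2
from scipy.spatial.transform import Rotation as R
from plant import sensors, imaging
def K(c): return (192/np.tan(np.radians(c["vfov"]/2)))
def pose(c,s=None):
    if "eye" in c: return R.from_quat(c["orientation"]).as_matrix(),np.array(c["eye"])
    T=np.array(c["T_tool_cam"]);Rt=R.from_quat(s["eef_rot"]).as_matrix()
    return Rt@T[:3,:3],Rt@T[:3,3]+s["position"]
def ray(c,u,v,z,s=None):
    M,e=pose(c,s);d=M@np.array([(u-c["cx"])/K(c),-(v-c["cy"])/K(c),-1]);return e+d*(z-e[2])/d[2]
def proj(c,p,s=None):
    M,e=pose(c,s);q=M.T@(np.array(p,float)-e);return np.array([c["cx"]-K(c)*q[0]/q[2],c["cy"]+K(c)*q[1]/q[2]])
E
python3 - <<'E'
from h import *
np.set_printoptions(precision=1,suppress=True)
c=imaging.camera("top");d=imaging.camera("scene");s=sensors.read_state()
print([k for k in c], c["pixels"].shape)
k=.64
for n,p in(("tcp",s["position"]),("base",[0,0,0])): print(n,proj(c,p)/k,proj(d,p)/k)
T=dict(place_c=(278,244,0),pTL=(243,219,0),pTR=(316,219,0),pBR=(313,270,0),pBL=(240,268,0),
 lc1=(391,250,72),lc2=(462,263,36),lc3=(450,317,36),lc4=(378,299,72),race=(382,192,20),spare=(463,199,16),hub=(571,313,44),tin=(317,175,75),
 a1=(229,269,72),a2=(311,272,36),a3=(309,322,36),b3=(306,380,36),wr1=(545,205,0),wr2=(585,277,0))
for n,(u,v,z) in T.items():
    print(n,ray(c,u*k,v*k,z))
S=dict(pNL=(487,392,0),pFL=(477,425,0),pFR=(570,459,0),pNR=(573,406,0),race=(381,450,20),spare=(281,421,16),lA=(313,345,36),lB=(390,387,0),lC=(415,318,72),lD=(391,355,72),lE=(360,300,72))
for n,(u,v,z) in S.items(): print("scene",n,ray(d,u*k,v*k,z))
E
```

```text
['pixels', 'vfov', 'cx', 'cy', 'eye', 'orientation'] (384, 512, 3)
tcp [-55.8 480.7] [839.6 196.3]
base [367.  632.7] [471.6 152.3]
place_c [691.5 172.4   0. ]
pTL [740.2 240.4   0. ]
pTR [740.1 101.1   0. ]
pBR [641.5 105.2   0. ]
pBL [645.4 242.9   0. ]
lc1 [665.  -42.2  72. ]
lc2 [ 648.1 -171.8   36. ]
lc3 [ 549.2 -148.5   36. ]
lc4 [577.8 -19.5  72. ]
race [787.  -25.1  20. ]
spare [ 774.5 -178.1   16. ]
hub [ 555.6 -364.9   44. ]
tin [801.2  90.3  75. ]
a1 [631.1 242.6  72. ]
a2 [631.7 103.6  36. ]
a3 [540.4 105.7  36. ]
b3 [437.1 109.1  36. ]
wr1 [ 767.5 -337.2    0. ]
wr2 [ 627.8 -407.8    0. ]
scene pNL [644.4 113.2   0. ]
scene pFL [708.5 106.    0. ]
scene pFR [736.6 244.9   0. ]
scene pNR [641.5 245.6   0. ]
scene race [794.2 -22.2  20. ]
scene spare [ 776.5 -178.3   16. ]
scene lA [ 641.  -168.6   36. ]
scene lB [668.5 -36.9   0. ]
scene lC [580.5 -16.5  72. ]
scene lD [662.2 -37.1  72. ]
scene lE [ 561.6 -110.7   72. ]
```

Both cameras agree to within a few mm. The place is centred near (691,172) with its x axis along world +y. The bin is near (608,-98), heading about 78°. The plan is to push the bin's -x side squarely with the open fingers to line it up at x≈690, then push its front lip along +y to the rail. First I move above the -x side.

```bash
python3 -m creep '[[[0,0,0],[0,0,-7],0],[[0,0,0],[0,0,-7],0],[[-2.3,-3.9,0],[0,0,0],0],[[-2.3,-3.9,0],[0,0,0],0],[[-2.3,-3.9,0],[0,0,0],0],[[-2.3,-3.9,0],[0,0,0],0],[[-2.3,-3.9,0],[0,0,0],0],[[-2.3,-3.9,0],[0,0,0],0],[[-2.3,-3.9,0],[0,0,0],0],[[-2.3,-3.9,0],[0,0,0],0],[[-2.3,-3.9,0],[0,0,0],0],[[-2.3,-3.9,0],[0,0,0],0],[[-2.3,-3.9,0],[0,0,0],0],[[-2.3,-3.9,0],[0,0,0],0],[[-2.3,-3.9,0],[0,0,0],0],[[-2.3,-3.9,0],[0,0,0],0],[[-2.3,-3.9,0],[0,0,0],0],[[-2.3,-3.9,0],[0,0,0],0]]'
cat >> h.py <<'E'
def where():
    s=sensors.read_state();m=R.from_quat(s["eef_rot"]).as_matrix()
    print("t",s["t"],"pos",s["position"].round(1),"tool y deg",np.degrees(np.arctan2(m[1,1],m[0,1])).round(2),"tilt",m[2].round(3),"F",s["wrist_force"].round(1),"q",s["q"].round(2));return s,m
def need(x,y,z=None):
    s,m=where();d=m.T@(np.array([x,y,s["position"][2] if z is None else z])-s["position"]);print("need tool cm",(d/10).round(2))
def snap(n,f):
    s=sensors.read_state();c=imaging.camera(n);cv2.imwrite(f,cv2.resize(c["pixels"][:,:,::-1],(800,600),interpolation=cv2.INTER_CUBIC));return c,s
E
python3 - <<'E'
from h import *
snap("wrist","pics/w1.png");need(524,-80,205)
E
```

```text
t: 2.45
position: [526.2, -82.7, 205.6]
eef_rot: [0.105, 0.994, 0.0, 0.0]
wrist_force: [-0.7, 0.8, -0.3]
gripper_width: 94.0
grasp_force: 0.0
t 2.5 pos [527.2 -88.3 205.8] tool y deg 77.64 tilt [-0.002 -0.002 -1.   ] F [-2.  -5.9 -0.4] q [-0.37  0.21  0.48  1.94 -0.11  1.02  1.51]
need tool cm [0.49 0.75 0.08]
```

View pics/w1.png

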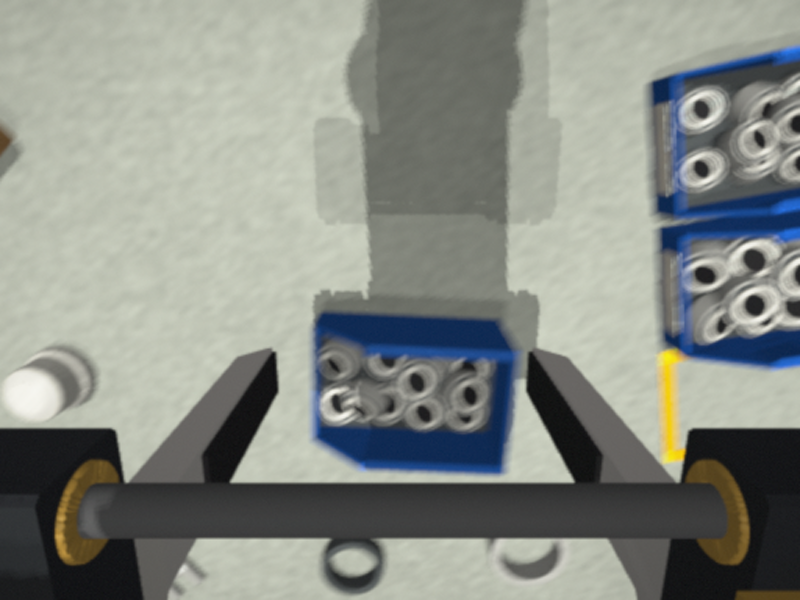

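The wrist view shows the bin between the fingers' lines. Its -x side foot runs from (318,313) to (500,320), nearly parallel to the tool's y.

```bash
python3 - <<'E'
from h import *
s,m=where();c=imaging.camera("wrist")
for n,u,v,z in(("foot front",318,313,0),("foot back",500,320,0),("top back -x",513,352,72),("top back +x",505,472,72),("front top -x",318,345,36),("front top +x",314,440,36),("tape",662,352,0),("tape2",666,460,0)):
    print(n,ray(c,u*.64,v*.64,z,s).round(1))
need(535,-88,205)
E
```

```text
t 2.5 pos [527.2 -88.3 205.8] tool y deg 77.64 tilt [-0.002 -0.002 -1.   ] F [-2.  -5.9 -0.4] q [-0.37  0.21  0.48  1.94 -0.11  1.02  1.51]
foot front [ 550.9 -160.6    0. ]
foot back [587.  -22.2   0. ]
top back -x [585.1 -26.6  72. ]
top back +x [672.  -46.1  72. ]
front top -x [ 565.  -158.4   36. ]
front top +x [ 638.9 -181.1   36. ]
tape [641.1 100.    0. ]
tape2 [740.2  95.2   0. ]
t 2.55 pos [526.5 -86.  205.6] tool y deg 77.58 tilt [-0.001 -0.002 -1.   ] F [ 0.4 -1.   0.2] q [-0.37  0.2   0.47  1.94 -0.11  1.02  1.51]
need tool cm [-0.88 -0.02  0.06]
```

```bash
python3 -m creep '[[[0,0.4,0],[0,0,1.6],0],[[0,0,3.9],[0,0,0],0],[[0,0,3.9],[0,0,0],0],[[0,0,3.9],[0,0,0],0],[[0,0,3.9],[0,0,0],0],[[0,0,3.8],[0,0,0],0],[[-1,0,0],[0,0,0],0],[[-1,0,0],[0,0,0],0],[[-0.5,0,0],[0,0,0],0],[[0,0,0],[0,0,0],0]]'
python3 -m creep '[[[-0.5,0,0],[0,0,0],0],[[-0.5,0,0],[0,0,0],0],[[-0.5,0,0],[0,0,0],0],[[-0.5,0,0],[0,0,0],0],[[0,0,0],[0,0,0],0]]'
python3 - <<'E'
from h import *
where();snap("top","pics/t2.png")
E
```

```text
t: 3.8
position: [552.0, -83.3, 12.5]
eef_rot: [0.119, 0.993, 0.0, 0.001]
wrist_force: [0.6, 0.9, 1.0]
gripper_width: 94.2
grasp_force: 0.0
t: 4.42
position: [570.9, -88.2, 11.4]
eef_rot: [0.119, 0.993, -0.0, 0.0]
wrist_force: [-0.5, 0.2, 0.7]
gripper_width: 93.5
grasp_force: 0.0
t 4.425 pos [570.9 -88.2  11.4] tool y deg 76.28 tilt [-0. -0. -1.] F [-0.5  0.2  0.7] q [-0.24  0.54  0.37  1.99 -0.3   0.66  1.65]
```

View pics/t2.png

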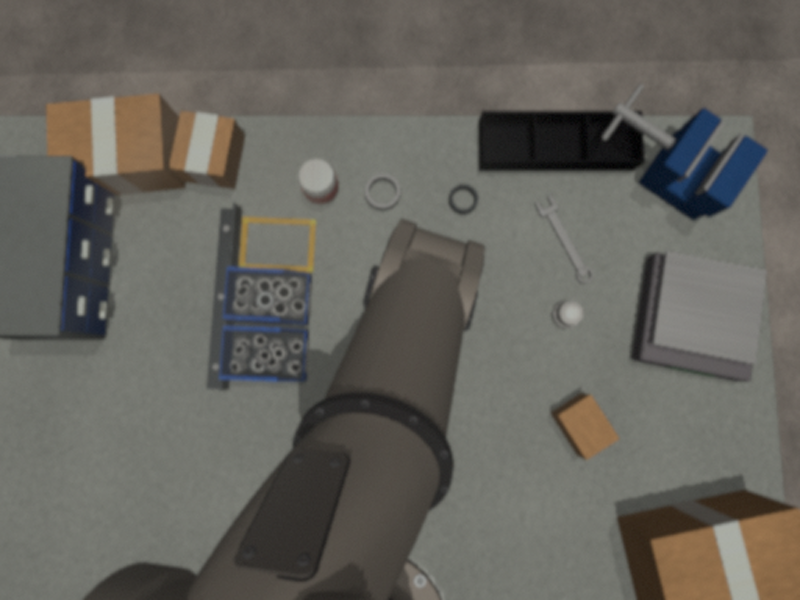

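The arm hides the bin from above, so I rely on the geometry and continue the push with rotation in small rows.

```bash
python3 -m creep '[[[-0.5,0,0],[0,0,-1.1],0],[[-0.5,0,0],[0,0,-1.1],0],[[-0.5,0,0],[0,0,-1.1],0],[[-0.5,0,0],[0,0,-1.1],0],[[-0.5,0,0],[0,0,-1.1],0],[[-0.5,0,0],[0,0,-1.1],0]]'
python3 - <<'E'
from h import *
where();snap("wrist","pics/w2.png")
E
```

```text
t: 5.22
position: [600.3, -93.9, 11.5]
eef_rot: [0.061, 0.998, -0.0, -0.0]
wrist_force: [-1.9, -1.4, -1.0]
gripper_width: 94.3
grasp_force: 1.0
t 5.225 pos [600.3 -93.9  11.5] tool y deg 82.95 tilt [ 0. -0. -1.] F [-1.9 -1.4 -1. ] q [-0.21  0.57  0.33  1.92 -0.28  0.7   1.74]
```

View pics/w2.png

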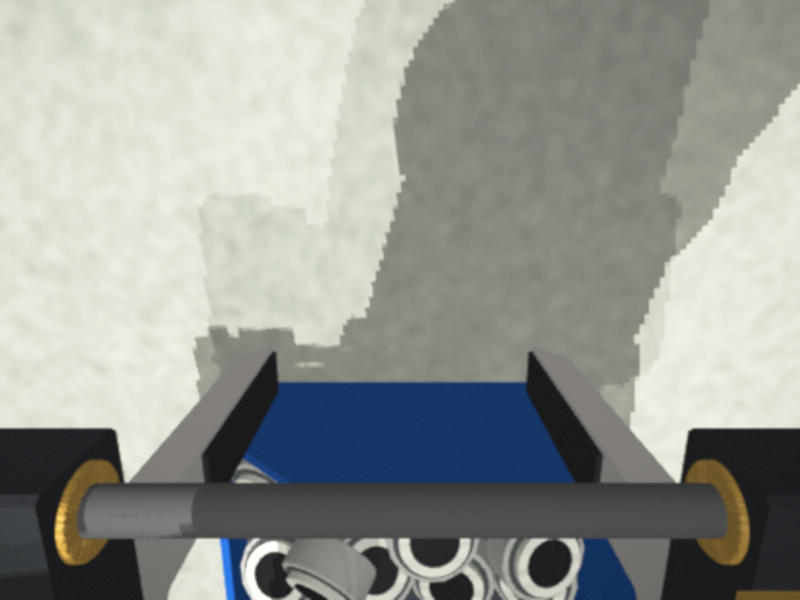

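The bin's side is flush against both fingers. Its foot is a level line at row 383, and the bin is centred between the fingers. I work out the offset and continue.

```bash
python3 -m creep '[[[-0.5,0,0],[0,0,-1.1],0],[[-0.5,0,0],[0,0,-1.1],0],[[-0.5,0,0],[0,0,-1.1],0],[[-0.5,0,0],[0,0,-1.1],0],[[-0.5,0,0],[0,0,-1.1],0],[[-0.4,0,0],[0,0,-1.0],0],[[0,0,0],[0,0,0],0]]'
python3 - <<'E'
from h import *
s,m=where();c,s=snap("wrist","pics/w3.png");
for u in(300,400,500):
    col=c["pixels"][:,int(u*.64)].astype(int);b=np.where((col[:,2]-col[:,0]>40))[0];print(u,b[:1],ray(c,u*.64,b[0],0,s).round(1))
E
```

```text
t: 6.15
position: [629.5, -95.9, 11.5]
eef_rot: [0.005, 1.0, -0.0, 0.0]
wrist_force: [-0.0, 0.7, 0.7]
gripper_width: 93.6
grasp_force: 0.0
t 6.15 pos [629.5 -95.9  11.5] tool y deg 89.41 tilt [-0.001 -0.    -1.   ] F [-0.   0.7  0.7] q [-0.18  0.61  0.3   1.85 -0.26  0.73  1.83]
300 [245] [ 638.8 -136.4    0. ]
400 [245] [639.2 -96.2   0. ]
500 [245] [639.6 -55.9   0. ]
```

```bash
python3 -m creep '[[[-0.5,0,0],[0,0,0],0],[[0,0,0],[0,0,0],0],[[2,0,0],[0,0,0],0],[[2,0,-1],[0,0,0],0],[[0,0,-4.5],[0,0,0],0],[[0,0,-4.5],[0,0,0],0],[[0,0,-4.5],[0,0,0],0],[[0,0,-4.5],[0,0,10],0],[[0,0,0],[0,0,10],0],[[0,0,0],[0,0,10],0],[[0,0,0],[0,0,10],0],[[0,0,0],[0,0,10],0],[[0,0,0],[0,0,10],0],[[0,0,0],[0,0,10],0],[[0,0,0],[0,0,10],0],[[0,0,0],[0,0,9.5],0]]'
python3 -m creep '[[[-2.6,2,0],[0,0,0],0.4],[[-2.6,2,0],[0,0,0],0.4],[[-2.6,2,0],[0,0,0],0.4],[[-2.6,2,0],[0,0,0],0.4],[[-2.6,1.3,0],[0,0,0],0.4],[[0,0,0],[0,0,0],0.4],[[0,0,0],[0,0,0],0.4],[[0,0,0],[0,0,0],0.4]]'
python3 - <<'E'
from h import *
where();c,s=snap("wrist","pics/w4.png")
E
```

```text
t: 8.2
position: [594.2, -95.5, 201.7]
eef_rot: [0.71, 0.704, 0.0, 0.0]
wrist_force: [-0.1, -0.3, -0.3]
gripper_width: 93.7
grasp_force: 0.0
t: 9.2
position: [686.6, -224.7, 201.6]
eef_rot: [0.707, 0.707, 0.0, -0.0]
wrist_force: [-0.4, -0.8, -1.0]
gripper_width: 56.2
grasp_force: 0.0
t 9.2 pos [ 686.6 -224.7  201.6] tool y deg -0.06 tilt [ 0.  0. -1.] F [-0.4 -0.8 -1. ] q [-0.22  0.59  0.69  1.52 -0.39  1.18  0.54]
```

View pics/w4.png

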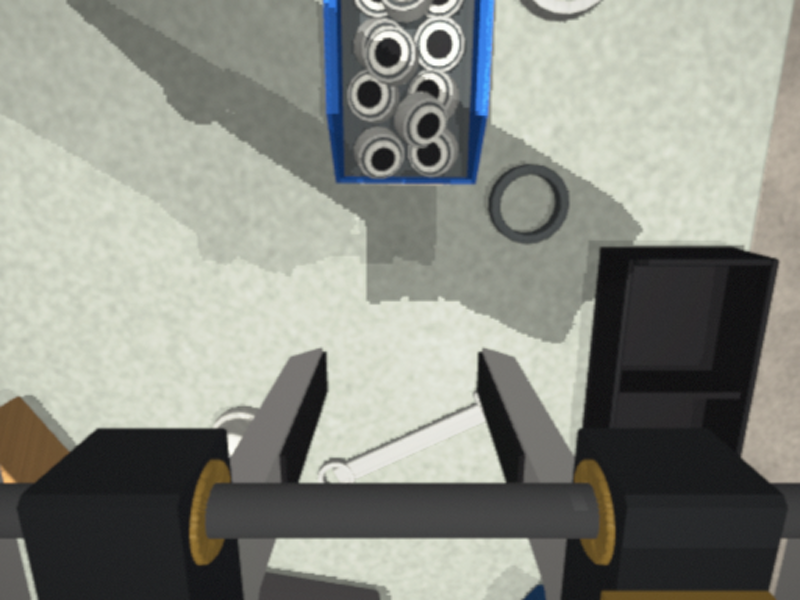

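```bash
python3 - <<'E'
from h import *
c=imaging.camera("wrist");s,m=where()
for n,u,v,z in(("front -x",336,183,36),("front +x",477,183,36),("spare",529,203,16)): print(n,ray(c,u*.64,v*.64,z,s).round(1))
t=imaging.camera("top")
p=t["pixels"][110:260,120:340,::-1];cv2.imwrite("pics/t4.png",cv2.resize(p,(792,540),interpolation=cv2.INTER_CUBIC))
E
```

```text
t 9.3 pos [ 686.6 -224.9  201.7] tool y deg -0.06 tilt [ 0.  0. -1.] F [-0.6  0.5  0.5] q [-0.22  0.59  0.69  1.52 -0.39  1.18  0.54]
front -x [ 643.5 -162.    36. ]
front +x [ 736.1 -162.    36. ]
spare [ 775.9 -176.6   16. ]
```

View pics/t4.png

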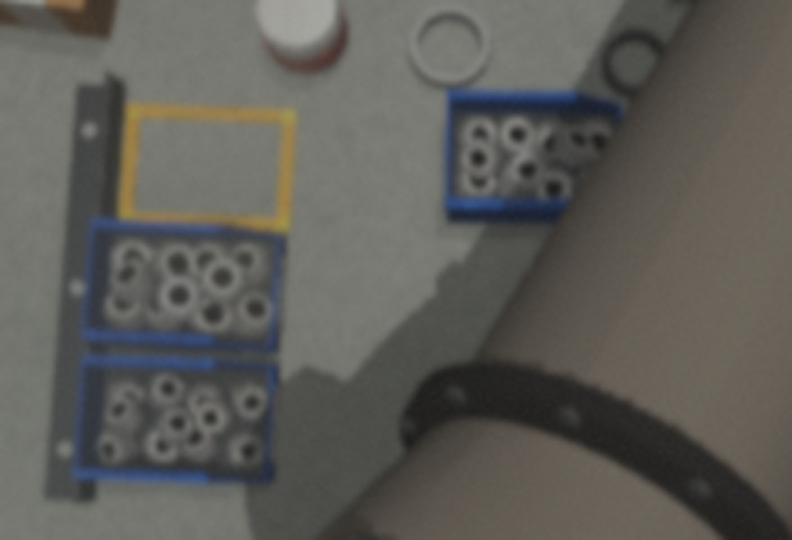

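The crop shows the rail's three screws at (89,130), (77,288) and (65,450), the tape corners, and the bin standing square-on. I use these to get the row's heading.

```bash
python3 - <<'E'
from h import *
t=imaging.camera("top")
P=lambda u,v,z: ray(t,120+u/3.6,110+v/3.6,z)
a=[P(89,130,4),P(77,288,4),P(65,450,4)];print(np.round(a,1))
d=a[0]-a[2];print("heading from screws",90+np.degrees(np.arctan2(d[1],d[0])))
for n,q in dict(TL=(122,103,0),TR=(297,110,0),BR=(290,231,0),BL=(117,220,0),binBackL=(447,218,72),binBackR=(449,92,72),aB1=(92,220,72),aB2=(83,341,72),bB2=(75,477,72),aF1=(284,235,36),aF2=(278,348,36),bF2=(273,480,36),railTop=(108,77,45)).items(): print(n,P(*q).round(1))
E
```

```text
[[721.  270.7   4. ]
 [590.  275.6   4. ]
 [459.8 280.3   4. ]]
heading from screws 87.88249970532627
TL [744.9 245.4   0. ]
TR [738.9 100.3   0. ]
BR [637.4 104.4   0. ]
BL [646.6 246.2   0. ]
binBackL [635.4 -25.5  72. ]
binBackR [734.3 -26.9  72. ]
aB1 [634.  245.5  72. ]
aB2 [541.4 249.   72. ]
bB2 [439.9 251.2  72. ]
aF1 [628.2 104.   36. ]
aF2 [538.8 107.1  36. ]
bF2 [436.7 109.1  36. ]
railTop [754.1 244.9  45. ]
```

The row's heading is about 87.9°, the place centre is about (690.8,173.3), and the bin is at (690,-92) heading 90°. I lower behind the front lip with the tool turned -2°, then push.

```bash
python3 -m creep '[[[0,0,4.75],[0,0,2],0.4],[[0,0,4.75],[0,0,0],0.4],[[0,0,4.75],[0,0,0],0.4],[[0,0,4.75],[0,0,0],0.4],[[1.5,0,0],[0,0,0],0.4],[[1.5,0,0],[0,0,0],0.4],[[1,0,0],[0,0,0],0.4],[[0.5,0,0],[0,0,0],0.4],[[0.5,0,0],[0,0,0],0.4],[[0.5,0,0],[0,0,0],0.4],[[0.5,0,0],[0,0,0],0.4],[[0.8,-0.03,0],[0,0,0],0.4],[[0.8,-0.03,0],[0,0,0],0.4],[[0.8,-0.03,0],[0,0,0],0.4],[[0.8,-0.03,0],[0,0,0],0.4],[[0.8,-0.03,0],[0,0,0],0.4],[[0.8,-0.03,0],[0,0,0],0.4],[[0.8,-0.03,0],[0,0,0],0.4],[[0.8,-0.03,0],[0,0,0],0.4],[[0,0,0],[0,0,0],0.4]]'
python3 - <<'E'
from h import *
where();c,s=snap("wrist","pics/w5.png")
E
```

```text
t: 11.9
position: [688.8, -100.7, 11.4]
eef_rot: [0.72, 0.694, 0.0, -0.0]
wrist_force: [-0.1, -0.4, -0.1]
gripper_width: 56.6
grasp_force: 0.0
t 11.9 pos [ 688.8 -100.7   11.4] tool y deg -2.07 tilt [ 0.001 -0.    -1.   ] F [-0.1 -0.4 -0.1] q [-0.35  0.75  0.59  1.71 -0.53  0.85  0.44]
```

View pics/w5.png

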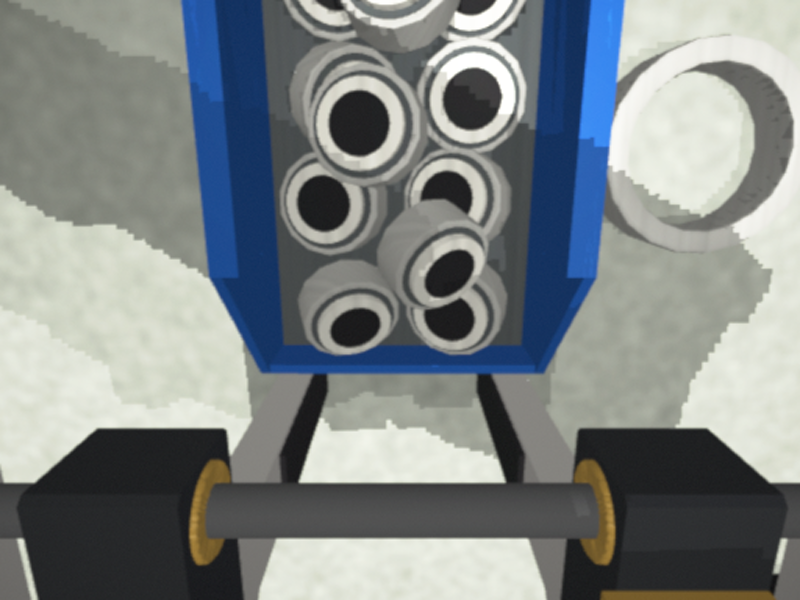

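The front lip sits flush on both fingertips. The bin's front corners at columns 262 and 547 are centred about the tool, and the race on the right is clear. I continue the push.

```bash
python3 -m creep '[[[0.8,-0.04,0],[0,0,0],0.4],[[0.8,-0.04,0],[0,0,0],0.4],[[0.8,-0.04,0],[0,0,0],0.4],[[0.8,-0.04,0],[0,0,0],0.4],[[0.8,-0.04,0],[0,0,0],0.4],[[0.8,-0.04,0],[0,0,0],0.4],[[0.8,-0.04,0],[0,0,0],0.4],[[0.8,-0.04,0],[0,0,0],0.4],[[0.8,-0.04,0],[0,0,0],0.4],[[0.8,-0.04,0],[0,0,0],0.4],[[0.8,-0.04,0],[0,0,0],0.4],[[0.8,-0.04,0],[0,0,0],0.4],[[0.8,-0.04,0],[0,0,0],0.4],[[0.8,-0.04,0],[0,0,0],0.4],[[0.8,-0.04,0],[0,0,0],0.4],[[0,0,0],[0,0,0],0.4]]'
python3 - <<'E'
from h import *
where();c,s=snap("wrist","pics/w6.png")
E
```

```text
t: 13.95
position: [687.3, 19.5, 11.5]
eef_rot: [0.72, 0.694, 0.0, -0.0]
wrist_force: [0.3, 0.2, 0.4]
gripper_width: 56.6
grasp_force: 0.0
t 13.95 pos [687.3  19.5  11.5] tool y deg -2.05 tilt [ 0.001  0.    -1.   ] F [0.3 0.2 0.4] q [-0.53  0.74  0.6   1.73 -0.53  0.84  0.28]
```

View pics/w6.png

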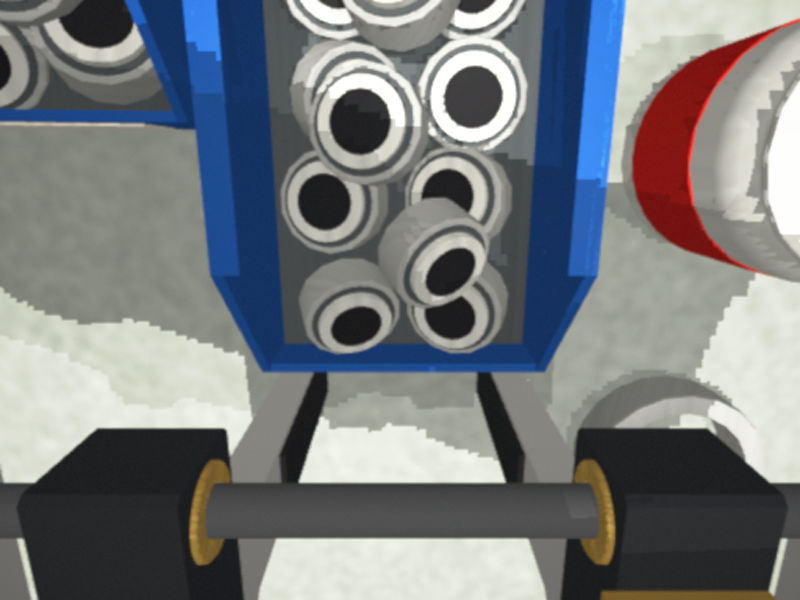

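The neighbour's front corner is at (195,126), clear to the left of the bin, and the tin is clear on the right. I check the gap and the angle by code.

```bash
python3 - <<'E'
from h import *
c=imaging.camera("wrist");s,m=where()
for n,u,v,z in(("a front R",195,127,36),("a front L",0,119,36),("bin f L",262,371,36),("bin f R",546,371,36)): print(n,ray(c,u*.64,v*.64,z,s).round(1))
p=c["pixels"][55:100,0:140,::-1];cv2.imwrite("pics/w7.png",cv2.resize(p,(784,252),interpolation=cv2.INTER_CUBIC))
E
```

```text
t 14.05 pos [687.2  18.6  11.6] tool y deg -2.1 tilt [ 0.  0. -1.] F [ 0.4 -0.6  0.2] q [-0.53  0.74  0.6   1.73 -0.53  0.84  0.28]
a front R [631.2 106.9  36. ]
a front L [576.  111.1  36. ]
bin f L [642.3  31.3  36. ]
bin f R [734.4  27.9  36. ]
```

View pics/w7.png

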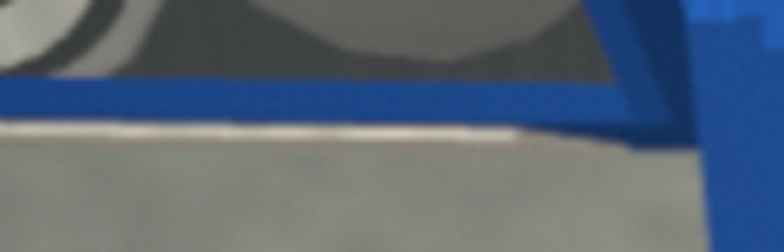

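```bash
python3 -m creep '[[[0.8,-0.04,0],[0,0,0.4],0.4],[[0.8,-0.04,0],[0,0,0],0.4],[[0.8,-0.04,0],[0,0,0],0.4],[[0.8,-0.04,0],[0,0,0],0.4],[[0.8,-0.04,0],[0,0,0],0.4],[[0.8,-0.04,0],[0,0,0],0.4],[[0.8,-0.04,0],[0,0,0],0.4],[[0.4,-0.02,0],[0,0,0],0.4],[[0.3,-0.01,0],[0,0,0],0.4],[[0.3,-0.01,0],[0,0,0],0.4],[[0,0,0],[0,0,0],0.4]]'
python3 -m creep '[[[0.2,0,0],[0,0,0],0.4],[[0.2,0,0],[0,0,0],0.4],[[0,0,0],[0,0,0],0.4]]'
```

```text
t: 15.42
position: [686.8, 84.8, 11.5]
eef_rot: [0.722, 0.691, 0.0, -0.0]
wrist_force: [2.1, -2.1, 1.8]
gripper_width: 56.2
grasp_force: 1.2
t: 15.8
position: [687.0, 88.7, 11.4]
eef_rot: [0.722, 0.691, 0.0, -0.0]
wrist_force: [-0.1, -3.7, 2.1]
gripper_width: 56.4
grasp_force: 1.4
```

```bash
for i in 1; do :; done; python3 -m creep '[[[0.2,0,0],[0,0,0],0.4],[[0,0,0],[0,0,0],0.4]]'; python3 -m creep '[[[0.2,0,0],[0,0,0],0.4],[[0,0,0],[0,0,0],0.4]]' ; python3 - <<'E'
from h import *
where();c,s=snap("wrist","pics/w8.png")
for u,v in((262,371),(546,371)): print(ray(c,u*.64,v*.64,36,s).round(1))
E
```

```text
t: 16.05
position: [687.0, 90.7, 11.4]
eef_rot: [0.722, 0.691, -0.0, -0.0]
wrist_force: [-0.1, -3.0, 3.0]
gripper_width: 56.4
grasp_force: 1.4
t: 16.3
position: [687.1, 92.7, 11.4]
eef_rot: [0.722, 0.692, 0.0, -0.0]
wrist_force: [-0.4, -2.8, 1.0]
gripper_width: 56.6
grasp_force: 1.2
t 16.3 pos [687.1  92.7  11.4] tool y deg -2.5 tilt [ 0. -0. -1.] F [-0.4 -2.8  1. ] q [-0.64  0.75  0.6   1.72 -0.54  0.85  0.16]
[642.3 105.8  36. ]
[734.3 101.8  36. ]
```

View pics/w8.png

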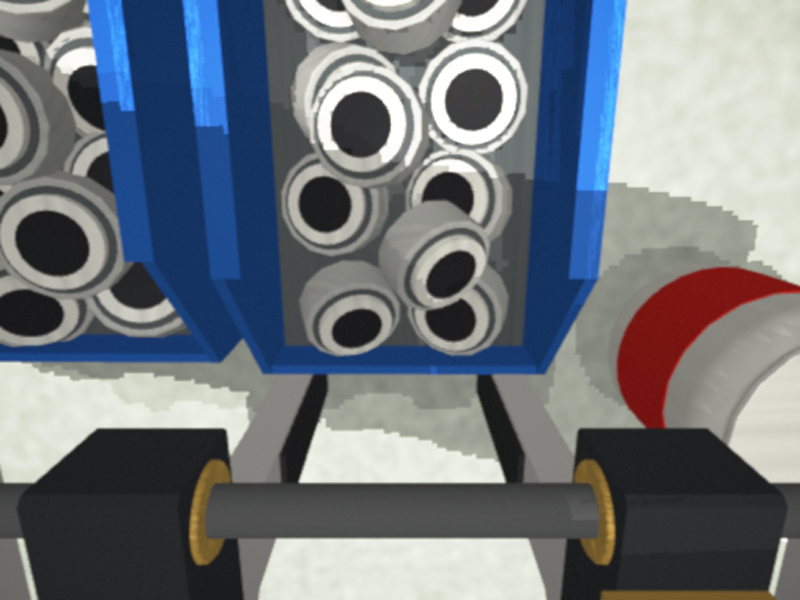

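The neighbour's front edge is at row 360 and ours is at row 372, so about 4 mm remains. There is no contact with the rail yet (friction about 3 N). That was also my eleventh picture, one over the limit of 10, so I view no more and go on by numbers and the force reading.

```bash
python3 -m creep '[[[0.2,0,0],[0,0,0],0.4],[[0,0,0],[0,0,0],0.4]]'; python3 -m creep '[[[0.1,0,0],[0,0,0],0.4],[[0,0,0],[0,0,0],0.4]]'; python3 -m creep '[[[0.1,0,0],[0,0,0],0.4],[[0,0,0],[0,0,0],0.4]]'
```

```text
t: 16.6
position: [687.3, 94.7, 11.4]
eef_rot: [0.722, 0.691, 0.0, -0.0]
wrist_force: [-1.0, -2.4, 1.9]
gripper_width: 56.5
grasp_force: 1.1
t: 16.85
position: [687.2, 95.5, 11.4]
eef_rot: [0.722, 0.691, -0.0, -0.0]
wrist_force: [-0.1, -2.7, 1.0]
gripper_width: 56.3
grasp_force: 1.3
t: 17.1
position: [687.3, 96.5, 11.4]
eef_rot: [0.722, 0.691, -0.0, -0.0]
wrist_force: [0.2, -2.0, 0.3]
gripper_width: 56.4
grasp_force: 1.2
```

```bash
python3 -m creep '[[[0.1,0,0],[0,0,0],0.4],[[0,0,0],[0,0,0],0.4]]'; python3 -m creep '[[[0.1,0,0],[0,0,0],0.4],[[0,0,0],[0,0,0],0.4]]'; python3 -m creep '[[[0.1,0,0],[0,0,0],0.4],[[0,0,0],[0,0,0],0.4]]'|grep -E "posi|wrist"
```

```text
t: 17.35
position: [687.4, 97.5, 11.4]
eef_rot: [0.722, 0.691, -0.0, -0.0]
wrist_force: [0.0, -2.1, 0.0]
gripper_width: 56.3
grasp_force: 1.3
t: 17.6
position: [687.4, 97.5, 11.4]
eef_rot: [0.723, 0.691, -0.0, 0.0]
wrist_force: [1.0, -6.0, -0.2]
gripper_width: 56.6
grasp_force: 3.2
position: [687.4, 97.6, 11.4]
wrist_force: [-0.0, -10.4, 0.2]
```

The tool stalls at y = 97.5 and the force climbs, so the bin has reached the rail. One more small press will seat it, then I back off, lift away and check.

```bash
python3 -m creep '[[[0.15,0,0],[0,0,0],0.4],[[0.1,0,0],[0,0,0],0.4],[[0,0,0],[0,0,0],0.4]]'; python3 - <<'E'
from h import *
s,m=where();print(s["ft_torque"])
E
python3 -m creep '[[[-0.6,0,0],[0,0,0],0.4],[[-1,0,0],[0,0,0],0.4],[[-3,0,0],[0,0,0],0.4],[[-3,0,-2],[0,0,0],0.4],[[0,0,-4],[0,0,0],0.4],[[0,0,-4],[0,0,0],0.4],[[0,0,-4],[0,0,0],0.4],[[0,0,-4],[0,0,0],0.4],[[0,0,0],[0,0,0],0.4],[[0,0,0],[0,0,0],0.4]]'
python3 - <<'E'
from h import *
s,m=where();c,s=snap("wrist","pics/w9.png")
def edge(x,y,z=36):   # project guesses of bin front lip, then find front edge (blue->card/bench) along columns
    return proj(c,[x,y,z],s)
px=c["pixels"].astype(int);B=(px[:,:,2]-px[:,:,0])>50
print("expected px front L,R, a front R:",edge(642,107),edge(734,103),edge(631,107.5))
for col in range(150,330,10):
    r=np.where(B[:260,col])[0]
    if len(r): print(col,r[-1],ray(c,col,r[-1]+.5,36,s).round(1)[:2])
E
```

```text
t: 18.23
position: [687.5, 97.6, 11.5]
eef_rot: [0.723, 0.691, -0.002, 0.002]
wrist_force: [-0.3, -18.7, 0.1]
gripper_width: 56.0
grasp_force: 9.4
t 18.225 pos [687.5  97.6  11.5] tool y deg -2.64 tilt [-0.004  0.    -1.   ] F [ -0.3 -18.7   0.1] q [-0.65  0.75  0.61  1.72 -0.54  0.85  0.15]
[-4.37525554  0.18097833  0.56803301]
t: 19.48
position: [684.0, 25.4, 191.9]
eef_rot: [0.723, 0.691, 0.0, -0.0]
wrist_force: [-1.3, 0.4, -0.3]
gripper_width: 56.5
grasp_force: 0.0
t 19.475 pos [684.   25.4 191.9] tool y deg -2.54 tilt [ 0.001  0.    -1.   ] F [-1.3  0.4 -0.3] q [-0.63  0.55  0.73  1.63 -0.4   1.12  0.16]
expected px front L,R, a front R: [210.86138321 100.13329845] [304.49495781 100.07095122] [199.66625226 100.11781541]
150 97 [582.5 112.1]
160 97 [592.3 111.7]
170 97 [602.1 111.3]
180 97 [611.9 110.8]
190 98 [621.7 109.4]
200 97 [631.5 110. ]
210 87 [642.1 118.9]
220 97 [651.2 109.1]
230 97 [661.  108.7]
240 97 [670.8 108.2]
250 97 [680.6 107.8]
260 97 [690.4 107.4]
270 97 [700.2 106.9]
280 97 [710.  106.5]
290 97 [719.8 106.1]
300 97 [729.6 105.6]
310 61 [739.5 138.3]
```

The front edge is flush and parallel with the neighbour's (row 97 across both bins). The gap to the neighbour is about 11 mm, and the robot is clear. I hand in.

```bash
python3 -c "
from plant import arm;print(arm.close_job())"
```

```text
the job is handed in; nothing more can be done
None
```

The job is handed in, with no verdict returned: by the last wrist measurement the bin stands against the rail, flush and parallel with its neighbour with about an 11 mm gap, and the robot is clear; I viewed 11 pictures, one over the limit of 10.

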